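# Cap the blue mould and hold it at half lock

### The arm

A 7-joint arm with a two-finger parallel gripper is mounted at the origin on the work surface. World frame = base frame: x ahead of the robot, y to its left, z up, the work surface at z = 0. Lengths are in m, angles in rad, forces in N, time in s.
With the tool pointing down it reaches from about 0.4 to 0.85 m from the base axis. Payload 10.4 kg.
Tool frame: the origin (TCP) lies midway between the tips of the shut fingers; the grasp point (between the pads) lies 19 mm behind it (manip.hold_point_z is the distance from the TCP to the grasp point, in m); z points along the fingers, y is the line along which they close (so a half turn about z gives the same grasp; the last joint's range is limited). The gripper opens to 85 mm and grips with 20 to 120 N. Pads are 22 mm wide; open, the fingers measure 114 mm over their backs; the gripper's body (76 mm by 85 mm) begins 54 mm behind the grasp point. The pads swing forward as they close: fully open they stand 13 mm farther back than shut.
Start: joints at [1.286, 0.332, -0.065, 1.46, 0.022, 1.35, -0.088], TCP at [0.162, -0.604, 0.204] pointing down, gripper open.
Joint ranges: [-2.6, 2.6], [-0.5, 2.12], [-1.47, 1.34], [0.16, 2.42], [-1.27, 4.41], [0.06, 2.06], [-2.6, 2.6]. Speed limits (rad/s): [2.22, 2.22, 2.79, 2.79, 3.14, 3.14, 3.14].

### API

Orientations are given as a unit quaternion [x, y, z, w].
In Python, from workcell import manip, eyes, job gives the robot as it stands.
- The arm moves only by the shell command python3 -m crank 'ROWS' [FORCE]. ROWS is JSON, a list that holds one entry, the list of rows, each a list of 7 numbers: the finger opening in cm, from 0 to 8.54, then the shift along the world's x, y, z in cm, then the turn, a rotation vector about the world's x, y, z in degrees. In form: [[[hand, x, y, z, ax, ay, az], ...]]. A call has 1 to 20 rows; each row shifts and turns the commanded pose from where the row before left it; what a row does not reach is not made up. A row lasts 1/8 s, in which the tool goes at most 62.5 mm and 10.7 degrees, less where a joint would pass 70% of its speed; a pose out of reach is approached as far as the arm can. A call with a gripper value outside its range is refused whole. The fingers move at their own pace and stop on an object; FORCE is the grip in N (left out, the last holds). Time passes only in rows, so rows that do not move let the fingers close. It gives the time, the measured TCP pose, the force, the opening and the grip force at its end, in the units of the state.
- manip.get_obs(): the state, without advancing time (a new reading comes with each control period).
- eyes.camera(name): name is "scene" or "top" or "wrist"; returns (picture, depth): 384x512x3 uint8, red, green, blue; 384x512 float32, m along the optical axis (not along the pixel's ray), 0 where there is no reading.
- eyes.camera_params(name): a dict with "fx", "fy", "cx", "cy" (pixels), "world_from_camera" (4x4, takes a point from camera to world coordinates); the wrist camera has in their place "hand_eye" (4x4, takes a point from camera to tool coordinates, whose origin is the TCP and whose axes are the flange's). Camera axes: x right, y down, z forward; pixel columns grow to the right and rows downward; lengths in m; the calibration is good to about 2 mm. A picture is of the moment at which its call begins: read the wrist's pose just before it. camera_params takes no time and is no camera call.
- job.hand_in(): hands the job in; it is judged then, once.
The state is a dict: "clock": time; "joint_pos": joint angles; "joint_velocities": joint speeds; "tau": joint torques, N m; "position": TCP position; "ee_rot": TCP orientation; "ft_force": force on the tool from outside, world axes, zero at the start; "torque": the same for the moment, N m; "grip_width": opening from 0.0 (shut) to 1.0 (fully open); "grasp_force": force on a finger pad.
Only numpy, scipy, OpenCV 4.12 (cv2) and the standard library are available. Lean on these libraries where they do the work, as an engineer would, in place of code of your own. Each camera call takes 0.05 s, during which the arm holds its last target. There are 200 camera calls.

### The job

Find the cap that matches the blue-mouthed mould pot, pick it up by its bar and drop its two lugs into the mouth's notches until its flange lies flat on the rim. Then twist it clockwise (seen from above) against the return spring until the yellow pointer stands at the green half-way mark, well short of the lock click at the red mark, and finish while still gripping and holding it there, flange down on the rim. Leave the other caps and the mallet where they are.

Things in the scene. Friction and masses are not known exactly. Their poses are not given: they have to be found in the camera images.
- blue_cap_grip (a point): Centre of the grip bar of the loose blue cap (0.2 kg), the one that fits: an upright bar 60 mm long (x), 16 mm thick (y, the width to grip), 40 mm high, on an 88 mm flange 6 mm thick. The point is on the cap's axis, 48 mm above its foot, 26 mm above the flange's underside, 20 mm above its top. z up; a half turn about z makes no difference.
- blue_cap_foot (a point): Centre of the blue cap's underside. Under the flange is an aluminium plug of 60 mm diameter, 22 mm high, foot chamfered, on which the cap stands; two steel lugs on opposite sides of it, along the bar's length (x axis), 14 mm wide, reach 38 mm from the axis, 4 to 11 mm above the foot.
- pot_mouth (a point): Centre of the fixed pot's mouth, at rim height (90 mm). In the rim is a blue lip, 6 mm thick, 64 mm bore, with two 20 mm wide notches on opposite sides along this x axis; z up. With the bar along x (either way round) the lugs pass the notches; with the flange on the rim the grip point is 26 mm above this. Then it turns clockwise only, with 5 mm of height to spare under the lip.
- pot: The fixed aluminium mould pot, 100 mm diameter, 90 mm high, foot 156 mm diameter, with a grey collar 140 mm diameter, top at 56 mm, that bears the marks. Origin on its axis at bench level, axes as pot_mouth's. Green half-way mark at +x; white start mark 45 deg counter-clockwise of it, red lock mark 45 deg clockwise (from above).
- ring (a joint): Turn of the pot's sprung ring with its yellow pointer, rad, clockwise from above: 0 at rest (white mark), 0.785 half-way (green), 1.57 locked (red). The lugs push it: the cap turns about 0.1 freely, then the ring follows. Return torque about 0.03 N m at 0, 0.11 at half-way; let go, the cap springs back. From about 1.0 lock balls resist; past them it clicks.
- orange_cap_grip (a point): Centre of the grip bar (48 mm above the foot) of the orange cap: three lugs, 72 mm plug, 96 mm flange, same bar 60 x 16 mm along x up to 68 mm height. It belongs to another mould and does not fit; leave it alone.
- green_cap_grip (a point): Centre of the grip bar (48 mm above the foot) of the green cap: four lugs, 72 mm plug, 96 mm flange, same bar. It does not fit; leave it alone.
- mallet: Rubber-headed mallet, 240 mm long, lying across the far side of the bench, its handle along its x axis. Leave it alone.
Things that resemble listed ones, but are neither listed nor needed, are in the scene too. Of the things like the pot, leave any that is orange; of the rest the larger one is meant.

How it is judged:
By the outcome, as a careful person would: the job done as asked, in the order asked, and still so for the second after the job is handed in, while the arm keeps its last pose, push and grip.
It also fails if it takes over 43 s, if anything falls off the work surface, if the arm or the gripper's body presses on something with over 40 N, if the wrist force passes 120 N, or if a joint passes its speed limit or range.

## Working session

There is one attempt and no reset: what is moved stays moved. The work goes in short steps, Python scripts to look and compute and a shell command to move; the robot and the scene stay as the last step left them, time stands still between calls to the robot, and variables do not carry over. Pictures are saved under pics/ and viewed, at most 10 in all, crops included, and the job is handed in when it is done.

```bash
mkdir -p pics; ls; python3 - <<'E'
from workcell import manip, eyes, job
import cv2,numpy as np
print(manip.get_obs(), manip.hold_point_z)
for n in ("scene","top"):
    p,d=eyes.camera(n); cv2.imwrite(f"pics/{n}0.png",p[:,:,::-1]); np.savez(f"{n}0.npz",p=p,d=d)
    print(n,eyes.camera_params(n))
a=[cv2.imread(f"pics/{n}0.png") for n in ("scene","top")]
E
```

```text
pics
{'clock': 0.0, 'joint_pos': array([ 1.28640055,  0.33286197, -0.06470955,  1.46094279,  0.02161084,
        1.34990075, -0.08851885]), 'joint_velocities': array([ 0.00228282,  0.0002143 ,  0.00180565,  0.00081194,  0.00093272,
       -0.00028531,  0.00012471]), 'tau': array([-7.35903923e-04, -6.25451088e+01,  4.86370479e-02, -3.91604877e+01,
        1.60960498e-02,  9.99510870e-03, -1.20800823e-04]), 'position': array([ 0.16164692, -0.60330438,  0.20302147]), 'ee_rot': array([ 9.91443962e-01,  1.30531100e-01, -1.28871099e-04, -6.96606368e-04]), 'ft_force': array([ 0.60612928, -0.44621295,  0.48912218]), 'torque': array([-0.04216529, -0.00494   ,  0.0112896 ]), 'grasp_force': 0.0, 'grip_width': 0.9999330115945442} 0.0187
scene {'fx': 456.97011546057763, 'fy': 456.97011546057763, 'cx': 265.80096339302196, 'cy': 184.1271933728784, 'world_from_camera': array([[-0.09458107,  0.54007163, -0.83628766,  1.42471083],
       [ 0.99547717,  0.04377856, -0.08431279,  0.09224588],
       [-0.00892348, -0.84047967, -0.5417696 ,  0.66463962],
       [ 0.        ,  0.        ,  0.        ,  1.        ]])}
top {'fx': 413.79432480860396, 'fy': 413.79432480860396, 'cx': 252.07111965619777, 'cy': 186.69337066052, 'world_from_camera': array([[ 0.00990251, -0.99389908,  0.10984791,  0.42040001],
       [-0.99969861, -0.00737224,  0.02341661, -0.02012278],
       [-0.02246392, -0.11004669, -0.99367253,  1.04934748],
       [ 0.        ,  0.        ,  0.        ,  1.        ]])}
```

View pics/top0.png

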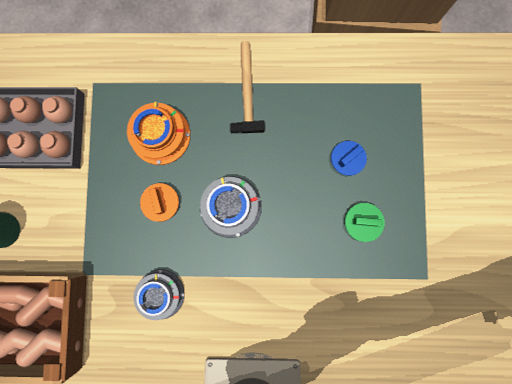

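View pics/scene0.png

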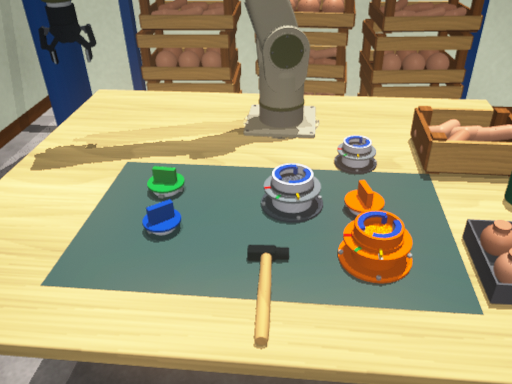

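Top view candidates:
- **Caps:** blue (349,158), green (364,222), orange (160,202).
- **Pots:** orange (157,130), large grey with a blue mouth (230,206), small grey (157,295).

I choose the blue cap and the large grey pot, and will check both in one close crop.

```bash
cat > h.py <<'E'
import numpy as np,cv2
from workcell import manip,eyes
from scipy.spatial.transform import Rotation as R
def T(n,o=None):
    c=eyes.camera_params(n)
    if n!="wrist": return c,c["world_from_camera"]
    M=np.eye(4);M[:3,:3]=R.from_quat(o["ee_rot"]).as_matrix();M[:3,3]=o["position"]
    return c,M@c["hand_eye"]
def cloud(n,d,o=None):
    c,M=T(n,o);v,u=np.indices(d.shape)
    P=np.stack([(u-c["cx"])/c["fx"]*d,(v-c["cy"])/c["fy"]*d,d],-1)
    return P@M[:3,:3].T+M[:3,3]
def ray(n,uv,z,o=None):
    c,M=T(n,o);uv=np.atleast_2d(uv).astype(float)
    D=np.c_[(uv[:,0]-c["cx"])/c["fx"],(uv[:,1]-c["cy"])/c["fy"],np.ones(len(uv))]@M[:3,:3].T
    return M[:3,3]+D*((z-M[2,3])/D[:,2])[:,None]
E
python3 - <<'E'
from h import *
f=np.load("top0.npz");p,d=f["p"],f["d"];W=cloud("top",d)
hsv=cv2.cvtColor(p,cv2.COLOR_RGB2HSV)
blue=(hsv[...,0]>100)&(hsv[...,0]<125)&(hsv[...,1]>150)
v,u=np.indices(d.shape)
cap=blue&(abs(u-349)<30)&(abs(v-158)<30)
P=W[cap];print("cap n",len(P),np.percentile(P[:,2],[5,50,95]))
b=P[P[:,2]>.058];fl=P[P[:,2]<.04]
def rect(q): return cv2.minAreaRect((q[:,:2]*1000).astype(np.float32))
print("bar",rect(b),len(b)); 
k=cv2.convexHull(np.argwhere(cap)[:,::-1].astype(np.int32))
print("flange med z",np.median(fl[:,2]))
print("flange circle by ray z=.028",cv2.minEnclosingCircle((ray("top",k[:,0],.028)[:,:2]*1000).astype(np.float32)))
print("depth circle",cv2.minEnclosingCircle((fl[:,:2]*1000).astype(np.float32)))
pot=blue&(abs(u-230)<30)&(abs(v-206)<30)&(W[...,2]>.08)
Q=W[pot];print("lip",len(Q),np.median(Q[:,2]))
k=cv2.convexHull(np.argwhere(pot)[:,::-1].astype(np.int32))[:,0]
print("lip circle",cv2.minEnclosingCircle((ray("top",k,.09)[:,:2]*1000).astype(np.float32)),cv2.fitEllipse(k))
H=W[(abs(u-230)<40)&(abs(v-206)<40)&(W[...,2]>.086)&(W[...,2]<.1)]
print("rim circle",cv2.minEnclosingCircle((H[:,:2]*1000).astype(np.float32)))
g=lambda a,b:cv2.resize(p[b-38:b+38,a-38:a+38,::-1],(390,390),interpolation=cv2.INTER_CUBIC)
cv2.imwrite("pics/c1.png",np.hstack([g(230,206),g(349,158)]))
E
```

```text
cap n 957 [0.02597148 0.0297991  0.07010975]
bar ((525.4063720703125, -138.1903839111328), (15.607178688049316, 315.9117431640625), 40.18724060058594) 173
flange med z 0.029112964786071283
flange circle by ray z=.028 ((608.0884399414062, -234.9976806640625), 43.89778518676758)
depth circle ((608.600830078125, -234.91311645507812), 43.90644836425781)
lip 339 0.09087756990103235
lip circle ((484.8433837890625, 59.21086502075195), 42.399932861328125) ((227.4727783203125, 204.4389190673828), (35.867088317871094, 36.2197265625), 108.22281646728516)
rim circle ((485.5439453125, 58.019142150878906), 50.03261184692383)
```

View pics/c1.png

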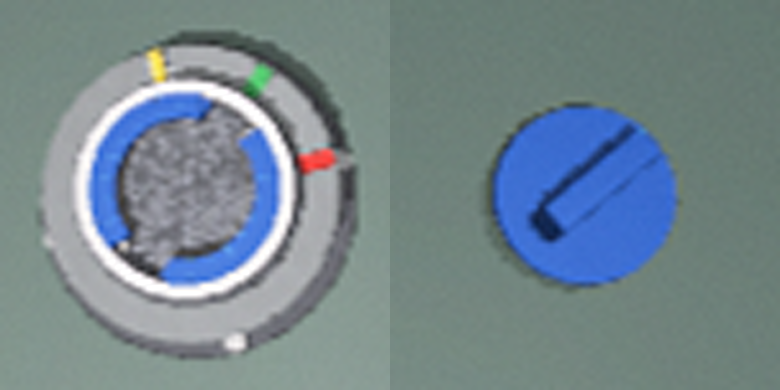

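The crop shows the blue cap, with its bar running lower-left to upper-right. In the large grey pot's mouth, the notches are at upper-right and lower-left of the lip. The yellow pointer is at crop (155,65), green at (258,80) and red at (318,160). Next I get the angles.

```bash
python3 - <<'E'
from h import *
f=np.load("top0.npz");p,d=f["p"],f["d"];W=cloud("top",d)
hsv=cv2.cvtColor(p,cv2.COLOR_RGB2HSV)
C=np.array([.6084,-.235]);
near=lambda c,r:np.hypot(W[...,0]-c[0],W[...,1]-c[1])<r
b=W[near(C,.05)&(W[...,2]>.06)&(W[...,2]<.08)]
print("bar",cv2.minAreaRect((b[:,:2]*1000).astype(np.float32)),b.mean(0),len(b))
c,s=cv2.PCACompute2(b[:,:2].astype(np.float32),mean=None)[1][0];print("bar ang",np.degrees(np.arctan2(s,c)))
O=np.array([.4854,.0582])
blue=(hsv[...,0]>100)&(hsv[...,0]<125)&(hsv[...,1]>120)
vu=np.argwhere(near(O,.06)&(d>0)); X=ray("top",vu[:,::-1],.09)[:,:2]-O
r=np.hypot(*X.T);a=np.degrees(np.arctan2(X[:,1],X[:,0]))
m=(r>.032)&(r<.0385);bl=blue[vu[:,0],vu[:,1]]
n=m&~bl
for k in (0,1):
    # axis of the gaps: doubled-angle mean near guess
    pass
z=np.exp(2j*np.radians(a[n]));g=np.degrees(np.angle(z.mean()))/2;print("gap axis",g)
for q in (g,g+180):
    dd=(a-q+180)%360-180;t=n&(abs(dd)<35);print(q,t.sum(),q+dd[t].mean(),np.round(np.percentile(dd[t],[5,95])))
v,u=np.indices(d.shape);box=(abs(u-230)<38)&(abs(v-206)<38)&(hsv[...,1]>120)
for nm,lo,hi in(("green",45,85),("yellow",20,34),("red",170,181)):
    t=np.argwhere(box&(hsv[...,0]>=lo)&(hsv[...,0]<=hi))
    x=ray("top",t[:,::-1],.056).mean(0)[:2]-O;print(nm,len(t),np.degrees(np.arctan2(x[1],x[0])),np.hypot(*x))
o=manip.get_obs();m=R.from_quat(o["ee_rot"]).as_matrix();print(m)
E
```

```text
bar ((608.125732421875, -236.11985778808594), (15.607178688049316, 60.15485382080078), 40.18724060058594) [ 0.60761884 -0.23552488  0.06869385] 168
bar ang 129.99953
gap axis -32.38069630423669
-32.38069630423669 25 -32.5905708573372 [-15.  14.]
147.6193036957633 28 148.7950229526706 [-15.  18.]
green 15 -29.395326346133114 0.06042201016723902
yellow 12 16.27089966122632 0.06185947901951717
red 1 -75.98232117009817 0.05178778437384126
[[ 9.65936632e-01  2.58778394e-01 -4.07441316e-04]
 [ 2.58778703e-01 -9.65935864e-01  1.22075125e-03]
 [-7.76581313e-05 -1.28460549e-03 -9.99999172e-01]]
```

```bash
python3 -m crank '[[[5,3.19,2.63,0,0,0,8.2],[5,3.19,2.63,0,0,0,8.2],[5,3.19,2.63,0,0,0,8.2],[5,3.19,2.63,0,0,0,8.2],[5,3.19,2.63,0,0,0,8.2],[5,3.19,2.63,0,0,0,8.2],[5,3.19,2.63,0,0,0,8.2],[5,3.19,2.63,0,0,0,8.2],[5,3.19,2.63,0,0,0,8.2],[5,3.19,2.63,0,0,0,8.2],[5,3.19,2.63,0,0,0,8.2],[5,3.19,2.63,0,0,0,8.2],[5,3.19,2.63,0,0,0,8.2],[5,3.19,2.63,0,0,0,8.2],[5,0,0,0,0,0,0],[5,0,0,0,0,0,0]]]' 30
python3 - <<'E'
from h import *
o=manip.get_obs();p,d=eyes.camera("wrist");cv2.imwrite("pics/w1.png",p[:,:,::-1])
W=cloud("wrist",d,o);print(o["position"],o["joint_pos"])
hsv=cv2.cvtColor(p,cv2.COLOR_RGB2HSV);blue=(hsv[...,0]>100)&(hsv[...,0]<125)&(hsv[...,1]>150)
n=np.hypot(W[...,0]-.608,W[...,1]+.235)<.06
b=W[n&(W[...,2]>.06)&(W[...,2]<.08)&(d>0)]
print(len(b),cv2.minAreaRect((b[:,:2]*1000).astype(np.float32)))
f=W[n&blue&(W[...,2]<.04)&(d>0)]
print(len(f),cv2.minEnclosingCircle((f[:,:2]*1000).astype(np.float32)),np.median(f[:,2]))
m=R.from_quat(o["ee_rot"]).as_matrix();print(np.degrees(np.arctan2(m[1,0],m[0,0])),m[:,2])
E
```

```text
clock: 2.1
position: [0.6079, -0.236, 0.2033]
ee_rot: [0.425, 0.905, -0.0, -0.0]
ft_force: [0.1, -0.3, -0.6]
grip_width: 0.588
grasp_force: 0.0
[ 0.60793165 -0.23596935  0.20328669] [ 0.72607402  0.45716461 -0.5965518   1.35578036  0.25426781  1.40575843
  0.82944818]
1130 ((606.3614501953125, -235.5802459716797), (15.659419059753418, 59.873165130615234), 39.97321701049805)
4381 ((606.6135864257812, -235.2764434814453), 43.77254867553711) 0.03005957070327636
129.73883868842918 [-1.03266055e-03  3.93587713e-05 -9.99999466e-01]
```

View pics/w1.png

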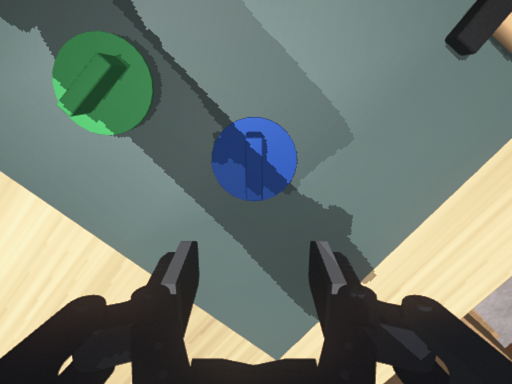

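The wrist view shows the blue cap at (254,158) with its bar in line between the fingers. The green cap at (102,83) is well clear. I go down, grip and lift.

```bash
python3 -m crank '[[[5,-0.1,0,-4,0,0,0.3],[5,0,0,-4,0,0,0],[5,0,0,-4,0,0,0],[5,0,0,-3,0,0,0],[5,0,0,-1.8,0,0,0],[5,0,0,0,0,0,0],[0,0,0,0,0,0,0],[0,0,0,0,0,0,0],[0,0,0,0,0,0,0],[0,0,0,0,0,0,0],[0,0,0,0,0,0,0],[0,0,0,0,0,0,0]]]' 60
```

```text
clock: 3.65
position: [0.6082, -0.2359, 0.0375]
ee_rot: [0.422, 0.907, -0.0, 0.001]
ft_force: [-2.1, 0.4, 5.5]
grip_width: 0.153
grasp_force: 58.6
```

```bash
python3 -m crank '[[[0,0,0,2,0,0,0],[0,0,0,4,0,0,0],[0,0,0,5,0,0,0],[0,-1.2,2.9,5,0,0,1.9],[0,-1.2,2.9,2,0,0,1.9],[0,-1.2,2.9,0,0,0,1.9],[0,-1.2,2.9,0,0,0,1.9],[0,-1.2,2.9,0,0,0,1.9],[0,-1.2,2.9,0,0,0,1.9],[0,-1.2,2.9,0,0,0,1.9],[0,-1.2,2.9,0,0,0,1.9],[0,-1.2,2.9,0,0,0,1.9],[0,-1.2,2.9,0,0,0,1.9],[0,0,0,0,0,0,0],[0,0,0,0,0,0,0]]]'
cat > m.py <<'E'
from h import *
import sys
tag=sys.argv[1]
o=manip.get_obs();p,d=eyes.camera("wrist");cv2.imwrite(f"pics/w{tag}.png",p[:,:,::-1]);np.savez(f"w{tag}.npz",p=p,d=d)
W=cloud("wrist",d,o);m=R.from_quat(o["ee_rot"]).as_matrix();P=o["position"]
yaw=np.degrees(np.arctan2(m[1,0],m[0,0]));print("tcp",P,"yaw",yaw,"q",o["joint_pos"].round(2))
hsv=cv2.cvtColor(p,cv2.COLOR_RGB2HSV);blue=(hsv[...,0]>100)&(hsv[...,0]<125)&(hsv[...,1]>120)
O=np.array([.4854,.0582])
n=np.hypot(W[...,0]-O[0],W[...,1]-O[1])<.06
H=W[n&(W[...,2]>.082)&(W[...,2]<.1)&(d>0)]
if len(H)>50: print("rim",len(H),cv2.minEnclosingCircle((H[:,:2]*1000).astype(np.float32)),np.median(H[:,2]))
# cap in tool frame
L=(W-P)@m
c=blue&(np.hypot(L[...,0],L[...,1])<.06)&(L[...,2]<.03)&(d>0)
F=L[c]; print("cap px",len(F))
if len(F)>50:
    fl=F[F[:,2]>np.percentile(F[:,2],60)]
    print("tool-frame z pct",np.percentile(F[:,2],[5,50,95]));print("flange",cv2.minEnclosingCircle((F[F[:,2]>-.004][:,:2]*1000).astype(np.float32)))
E
python3 m.py 2
```

```text
clock: 5.52
position: [0.4873, 0.0545, 0.2158]
ee_rot: [0.266, 0.964, -0.0, 0.0]
ft_force: [-0.1, -0.8, -2.5]
grip_width: 0.153
grasp_force: 58.8
tcp [0.48734702 0.05449888 0.21584286] yaw 149.11125376057882 q [ 0.61  0.09 -0.84  1.75  0.07  1.33  0.78]
rim 2454 ((480.48101806640625, 61.194664001464844), 49.43886947631836) 0.09193117139045981
cap px 15598
tool-frame z pct [-0.03299318  0.00715762  0.00842951]
flange ((1.7951338291168213, -0.6782920360565186), 43.832515716552734)
```

View pics/w2.png

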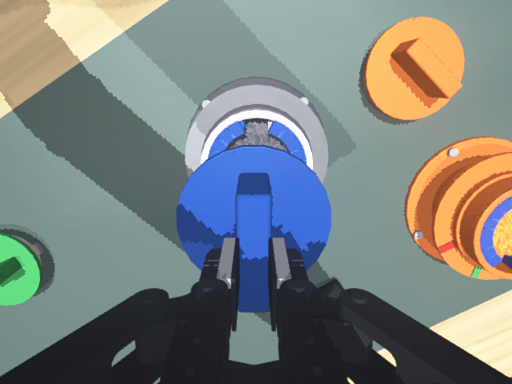

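The cap hangs level on its bar, with the pot's mouth just behind it; one notch is visible at about (260,130). I fit the rim circle from its visible arc, along with the notch direction and the cap's tilt.

```bash
cat > fit.py <<'E'
from h import *
from scipy.optimize import least_squares
f=np.load("w2.npz");p,d=f["p"],f["d"];o=manip.get_obs();W=cloud("wrist",d,o)
def circ(X,R0=None):
    g=lambda q:np.hypot(X[:,0]-q[0],X[:,1]-q[1])-(R0 or q[2])
    s=least_squares(g,[*X.mean(0),.05],loss="soft_l1",f_scale=.0005);return s.x,np.abs(s.fun).mean()
O=np.array([.4845,.0588]);n=np.hypot(W[...,0]-O[0],W[...,1]-O[1])<.058
def edge(lo,hi,zz,inner=False,rmin=0,rmax=.09):
    m=(W[...,2]>lo)&(W[...,2]<hi)&(d>0)
    vu=np.argwhere(m);X=ray("wrist",vu[:,::-1],zz,o)[:,:2];r=np.hypot(*(X-O).T);k=(r>rmin)&(r<rmax);X=X[k];r=r[k]
    a=np.degrees(np.arctan2(*(X-O).T[::-1]))//4;out=[]
    for t in np.unique(a):
        j=np.where(a==t)[0]; out.append(X[j[np.argmax(r[j])]])
    return np.array(out)
for nm,lo,hi,z,R0,rm in(("rim",.084,.1,.09,.05,.045),("collar",.05,.062,.056,.07,.064)):
    E=edge(lo,hi,z,rmin=rm,rmax=R0+.006);print(nm,len(E),circ(E,R0),circ(E))
    print(np.degrees(np.arctan2(*(E-O).T[::-1])).round().astype(int))
hsv=cv2.cvtColor(p,cv2.COLOR_RGB2HSV);blue=(hsv[...,0]>100)&(hsv[...,0]<125)&(hsv[...,1]>120)
for zz in (.09,):
    vu=np.argwhere(n&(W[...,2]<.1)&(d>0));X=ray("wrist",vu[:,::-1],zz,o)[:,:2]-O;r=np.hypot(*X.T);a=np.degrees(np.arctan2(X[:,1],X[:,0]))
    k=(r>.033)&(r<.0375);bl=blue[vu[:,0],vu[:,1]]
    for s in range(120,186,3): 
        j=k&(a>=s)&(a<s+3); print(s,j.sum(),round(bl[j].mean(),2) if j.any() else None,end="; ")
c=blue&(abs(W[...,2]-.2085)<.006)&(d>0);P=W[c];A=np.c_[P[:,:2]-P[:,:2].mean(0),np.ones(len(P))]
print("\nflange plane",np.linalg.lstsq(A,P[:,2],rcond=None)[0])
X=edge(.2025,.2145,.2085,rmin=0,rmax=.06)
c0=np.array([.4854,.0548]);O=c0;E=edge(.2025,.2145,.2085,rmin=.038,rmax=.05);print("flange",len(E),circ(E,.044),circ(E))
E
python3 fit.py
```

```text
rim 45 (array([0.48373282, 0.05843445, 0.05      ]), np.float64(0.0002813212747183038)) (array([0.48306736, 0.05888935, 0.0493718 ]), np.float64(0.00015416705408340285))
[-178 -175 -172 -165 -161 -159 -154 -151 -145 -144 -137 -133 -131 -128
   57   63   67   71   76   79   83   87   90   92   98  101  107  111
  115  118  121  127  130  136  139  141  145  151  152  159  164  167
  170  175  178]
collar 55 (array([0.48381554, 0.05843522, 0.05      ]), np.float64(0.00013714671020204804)) (array([0.48385052, 0.05841357, 0.0700351 ]), np.float64(0.00013633374816399903))
[-177 -175 -168 -164 -160 -157 -154 -151 -144 -142 -138 -135 -131 -128
 -121 -119 -114 -110 -107   40   42   47   50   55   56   60   68   72
   75   79   82   85   91   93   96  101  105  111  113  117  123  127
  128  133  139  141  145  151  154  160  161  166  171  173  177]
120 11 1.0; 123 12 1.0; 126 11 1.0; 129 12 1.0; 132 11 0.09; 135 11 0.0; 138 11 0.0; 141 11 0.0; 144 12 0.0; 147 12 0.0; 150 10 0.0; 153 10 0.0; 156 12 0.0; 159 11 0.0; 162 11 0.0; 165 11 0.18; 168 12 1.0; 171 11 1.0; 174 11 1.0; 177 10 1.0; 180 0 None; 183 0 None; 
flange plane [-0.00026222 -0.00073356  0.20830834]
flange 69 (array([0.4855385, 0.0543437, 0.05     ]), np.float64(0.000470883614466421)) (array([0.48519295, 0.05453361, 0.04346201]), np.float64(0.0001917470430155287))
```

```bash
python3 -m crank '[[[0,-0.15,0.39,-2,0,0,-0.7],[0,0,0,-3,0,0,0],[0,0,0,-3,0,0,0],[0,0,0,-0.8,0,0,0],[0,0,0,-0.4,0,0,0],[0,0,0,-0.4,0,0,0],[0,0,0,0,0,0,0],[0,0,0,0,0,0,0]]]' 80; sed -i 's/w2/w3/' fit.py; python3 m.py 3|head -2
```

```text
clock: 6.58
position: [0.4862, 0.0584, 0.1203]
ee_rot: [0.272, 0.962, 0.0, 0.0]
ft_force: [0.5, -0.6, -2.1]
grip_width: 0.14
grasp_force: 78.5
tcp [0.48619968 0.05840923 0.12032166] yaw 148.39869524609773 q [ 0.57  0.19 -0.84  1.88  0.15  1.14  0.69]
rim 2993 ((482.9382629394531, 59.38277816772461), 49.778717041015625) 0.09183219818183169
```

No contact force, and the foot is about 5 mm inside the mouth. Carrying on down slowly.

```bash
python3 -m crank '[[[0,0,0,-0.3,0,0,0],[0,0,0,-0.3,0,0,0],[0,0,0,-0.3,0,0,0],[0,0,0,0,0,0,0]]]'; python3 -m crank '[[[0,0,0,-0.25,0,0,0],[0,0,0,-0.25,0,0,0],[0,0,0,-0.15,0,0,0],[0,0,0,0,0,0,0],[0,0,0,0,0,0,0]]]'
```

```text
clock: 7.12
position: [0.4856, 0.0584, 0.1105]
ee_rot: [0.272, 0.962, -0.0, -0.0]
ft_force: [0.8, -0.2, -2.9]
grip_width: 0.141
grasp_force: 78.5
clock: 7.75
position: [0.486, 0.0583, 0.1055]
ee_rot: [0.272, 0.962, -0.0, 0.0]
ft_force: [-8.0, -0.2, 14.9]
grip_width: 0.14
grasp_force: 81.1
```

Now z is 0.1055. At the pick the grip stood 15.5 mm above the flange's underside, and 0.090 + 0.0155 gives exactly this, so the flange is on the rim. I ease the side load and begin twisting.

```bash
python3 -m crank '[[[0,-0.06,0,0,0,0,0],[0,0,0,0,0,0,-4],[0,0,0,0,0,0,-4],[0,0,0,0,0,0,-4],[0,0,0,0,0,0,-4],[0,0,0,0,0,0,-4],[0,0,0,0,0,0,0],[0,0,0,0,0,0,0]]]'
python3 - <<'E'
from h import *
o=manip.get_obs();print(o["torque"])
f,d=eyes.camera("top");s,_=eyes.camera("scene")
W=cloud("wrist",eyes.camera("wrist")[1],o)
q=W[(np.hypot(W[...,0]-.484,W[...,1]-.0584)<.044)&(abs(W[...,2]-.098)<.008)];print("flange top z",np.median(q[:,2]))
g=lambda p,a,b,k:cv2.resize(p[b-k:b+k,a-k:a+k,::-1],(390,390),interpolation=cv2.INTER_CUBIC)
cv2.imwrite("pics/t4.png",np.hstack([g(f,230,206,38),g(s,292,190,45)]))
E
```

```text
clock: 8.75
position: [0.4864, 0.0584, 0.1055]
ee_rot: [0.435, 0.9, 0.0, 0.001]
ft_force: [-1.0, -1.0, 8.8]
grip_width: 0.142
grasp_force: 80.2
[-0.30020827  0.21538122  0.16458921]
flange top z 0.09803767726223456
```

View pics/t4.png

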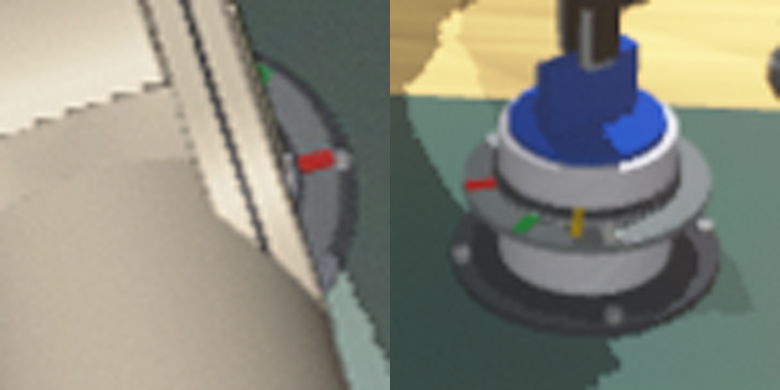

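Scene crop (right): the flange lies on the rim inside its white edge and the ring follows. The yellow pointer is at crop (577,222), between the white mark (610,235) and green (527,223). I measure the angles from colour masks.

```bash
cat > ang.py <<'E'
from h import *
o=manip.get_obs();s,d=eyes.camera("scene");O=np.array([.4845,.0584])
m=R.from_quat(o["ee_rot"]).as_matrix();print("yaw",np.degrees(np.arctan2(m[1,0],m[0,0])),"z",o["position"][2],"F",o["ft_force"].round(1))
hsv=cv2.cvtColor(s,cv2.COLOR_RGB2HSV);v,u=np.indices(d.shape);box=(abs(u-292)<40)&(abs(v-195)<22)&(hsv[...,1]>110)
def a(t,z=.057):
    x=ray("scene",t,z).mean(0)[:2]-O;return np.degrees(np.arctan2(x[1],x[0])).round(1),np.hypot(*x).round(4)
for nm,lo,hi in(("green",45,85),("yellow",15,34),("red",170,181)):
    t=np.argwhere(box&(hsv[...,0]>=lo)&(hsv[...,0]<=hi))[:,::-1]
    if len(t): print(nm,len(t),t.mean(0).round(1),a(t))
E
python3 ang.py; python3 -c "
from ang import *;print('white',a(np.array([[297.8,199.2]])))"|tail -1
```

```text
yaw 128.40169668904056 z 0.10552929388412656 F [-0.9 -1.3  8.7]
green 10 [277.9 196.2] (np.float64(-27.6), np.float64(0.0589))
yellow 16 [289.8 195.8] (np.float64(0.7), np.float64(0.0483))
white (np.float64(18.1), np.float64(0.064))
```

```bash
python3 -m crank '[[[0,0,0,0,0,0,-4],[0,0,0,0,0,0,-4],[0,0,0,0,0,0,-4],[0,0,0,0,0,0,-4],[0,0,0,0,0,0,-4],[0,0,0,0,0,0,-4],[0,0,0,0,0,0,-2],[0,0,0,0,0,0,0],[0,0,0,0,0,0,0]]]'; python3 ang.py
python3 - <<'E'
from h import *
s,_=eyes.camera("scene")
cv2.imwrite("pics/t5.png",cv2.resize(s[145:235,247:337,::-1],(560,560),interpolation=cv2.INTER_CUBIC))
E
```

```text
clock: 10.12
position: [0.4862, 0.0579, 0.1055]
ee_rot: [0.627, 0.779, 0.0, 0.001]
ft_force: [-2.1, -3.6, 10.7]
grip_width: 0.143
grasp_force: 80.6
yaw 102.39714393683738 z 0.10551375461116086 F [-2.1 -3.6 10.7]
green 2 [276.5 197.5] (np.float64(-27.6), np.float64(0.0653))
yellow 23 [278.8 193.4] (np.float64(-32.9), np.float64(0.0479))
```

View pics/t5.png

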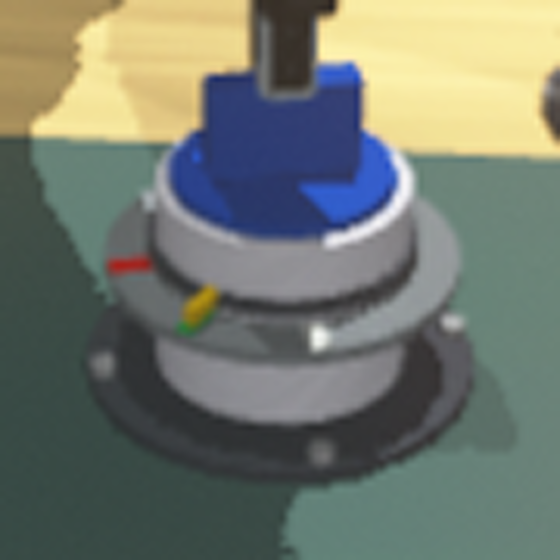

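The pointer (213,292 to 188,315) now nearly covers the green mark (187,328). It stands above the collar, so I apply the last 3° and check with the pointer's own depth.

```bash
python3 -m crank '[[[0,0,0,0,0,0,-1.5],[0,0,0,0,0,0,-1.5],[0,0,0,0,0,0,0],[0,0,0,0,0,0,0]]]'; cat >> ang.py <<'E'
t=box&(hsv[...,0]>=15)&(hsv[...,0]<=34);W=cloud("scene",d)[t]
z=np.median(W[:,2]);print("pointer z",W[:,2].round(3),"med xy",np.median(W,0))
for zz in(.06,.064,z): print(zz,a(np.argwhere(t)[:,::-1],zz))
E
python3 ang.py
```

```text
clock: 10.72
position: [0.4861, 0.0578, 0.1055]
ee_rot: [0.647, 0.763, 0.0, 0.001]
ft_force: [-3.2, -3.0, 10.6]
grip_width: 0.142
grasp_force: 80.7
yaw 99.39428465742029 z 0.1055184101434802 F [-3.2 -3.  10.6]
green 8 [277.6 196.8] (np.float64(-27.0), np.float64(0.0612))
yellow 23 [277.6 193.4] (np.float64(-35.5), np.float64(0.0497))
pointer z [0.066 0.065 0.065 0.066 0.068 0.068 0.064 0.07  0.065 0.068 0.065 0.064
 0.066 0.066 0.064 0.063 0.062 0.063 0.065 0.062 0.061 0.063 0.665] med xy [0.53687518 0.03111286 0.06516241]
0.06 (np.float64(-32.5), np.float64(0.0532))
0.064 (np.float64(-29.0), np.float64(0.0581))
0.06516240818072627 (np.float64(-28.1), np.float64(0.0595))
```

The pointer reads about -28.1° and the green mark about -27.3°, so they agree within about 1°. The flange is pressed down with about 10 N and the grip is firm at 80 N. Handing in.

```bash
python3 -c "
from workcell import job;print(job.hand_in())"
```

```text
the job is handed in; nothing more can be done
None
```

The blue cap is seated flat on the large grey pot's rim and held, still gripped, with the yellow pointer within about 1° of the green half-way mark by my camera estimate; the job is handed in at about 11 s, and I never touched the other caps or the mallet.

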